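# Roll a bearing sleeve up the loading ramp into its nest

### The arm

A 7-joint arm with a two-finger parallel gripper is mounted at the origin on a cart in front of the work surface, level with it; the furniture and walls round the work are solid. World frame = base frame: x ahead of the robot, y to its left, z up, the work surface at z = 0. Lengths are in m, angles in rad, forces in N, time in s.
With the tool pointing down it reaches from about 0.425 to 0.825 m from the base axis. Payload 3.6 kg.
Tool frame: the origin (TCP) lies midway between the tips of the shut fingers; the grasp point (between the pads) lies 19 mm behind it; z points along the fingers, y is the line along which they close (so a half turn about z gives the same grasp; the last joint's range is limited). The gripper opens to 85 mm and grips with 20 to 120 N. Pads are 22 mm wide; open, the fingers measure 114 mm over their backs; the gripper's body (76 mm by 85 mm) begins 54 mm behind the grasp point. The pads swing forward as they close: fully open they stand 13 mm farther back than shut.
Start: joints at [1.248, 0.615, -0.013, 1.423, 0.008, 1.103, -0.04], TCP at [0.19, -0.622, 0.231] pointing down, gripper open.
Joint ranges: [-3.12, 3.12], [-0.3, 2.06], [-1.34, 1.32], [0.26, 2.42], [-1.36, 4.5], [0.01, 1.98], [-2.84, 2.84]. Speed limits (rad/s): [2.79, 2.79, 3.14, 3.14, 3.14, 3.14, 3.14].

### API

Orientations are given as a 3x3 rotation matrix whose columns are the frame's x, y, z axes.
In Python, from workcell import sense, viewer, env gives the robot as it stands. The module is installed in compiled form; this text tells all that it offers.
- The arm moves only by the tool move_arm, never from a script. Its argument "rows" is a list that holds one entry, the list of rows, each a list of 5 numbers: the opening, from 0 (shut) to 1 (fully open), then the shift along the tool's x, y, z in m, then the turn about the tool's z in rad. In form: [[[hand, dx, dy, dz, yaw], ...]]. A call has exactly 10 rows; each row is the pose to reach, as a shift and turn from the pose commanded when the call began, along the tool's axes at that moment; what a row does not reach only later rows make up. A row lasts 1/10 s, in which the tool goes at most 50 mm and 8.59 degrees, less where a joint would pass 70% of its speed; a pose out of reach is approached as far as the arm can. A call with a gripper value outside its range is refused whole. The fingers move at their own pace and stop on an object; "force" is the grip in N (left out, the last holds). Time passes only in rows, so rows that repeat a pose let the fingers close, or fill a call up. It gives the time, the measured TCP pose, the force, the opening and the grip force at its end, in the units of the state.
- sense(): the state, without advancing time (a new reading comes with each control period).
- viewer.camera(name): name is "side" or "top" or "wrist"; returns a dict with "pixels" (384x512x3 uint8, blue, green, red), "fov_y" (degrees; the focal length in pixels is half the picture's height over the tangent of half this angle, whatever the lens; pixels are square), "cx", "cy" (the principal point, pixels), "k1" (the pictures are not rectified: a ray, as slopes to the right and down, at radius r is drawn at 1 + k1 r^2 times it, then the intrinsics apply), "world_from_camera" (4x4, takes a point from camera to world coordinates). Camera axes: x right, y up, looking along -z (the intrinsics and any distortion apply to the point x, -y, -z); pixel columns grow to the right and rows downward; lengths in m; the calibration is good to about 2 mm. A picture is of the moment at which its call begins. There is no depth.
- env.finish_job(): hands the job in; it is judged then, once.
Trained networks look in the newest picture that a camera, given by its name, has taken for a name from the list of things; names that differ only in an ending like _2 or _b are one class to them, and where a whole thing is asked for, a point or a joint stands for the part that bears it (a point fixed in the world has none). Each returns a list of dicts, best first, with "score" (0 to 1); they miss things now and then, are a little off and sometimes report something else, mostly with a low value. They report only what shows in the picture. A call takes as long as a camera call. They do not tell look-alikes from the thing itself.
- viewer.find_in(query, camera): "xyz" ([x, y, z] in m, in world coordinates, good to about 4 mm: the middle of the surface that is visible of it).
- viewer.outline_of(query, camera): "mask" (384x512 bool, what is visible of it).
The state is a dict: "clock": time; "joints": joint angles; "joint_velocities": joint speeds; "tau": joint torques, N m; "eef_pos": TCP position; "eef_rot": TCP orientation; "force": force on the tool from outside, world axes, zero at the start; "torque": the same for the moment, N m; "grip_width": opening from 0.0 (shut) to 1.0 (fully open); "grip_force": force on a finger pad.
Only numpy, scipy, OpenCV 4.12 (cv2) and the standard library are available. Lean on these libraries where they do the work, as an engineer would, in place of code of your own. Each camera call takes 0.05 s, during which the arm holds its last target. There are 200 camera calls.

### The job

A long metal bearing sleeve lies on the bench in front of the low end of a small ramp stand. With the fingertips behind it, push it slowly up the ramp, never letting it run back down or shoot ahead, until it drops into the nest at the top and lies at rest against the stop, then move clear. Only push it: do not grip or lift it, and leave the other things on the bench where they are.

Things in the scene. Friction and masses are not known exactly. Their poses are not given: they have to be found in the camera images.
- sleeve: the long bearing sleeve: plain polished metal hollow cylinder (friction about 0.35), on its side, diameter 54 mm, length 80 mm, about 0.3 kg (may vary by a third); rolls freely. Origin at its centre, 27 mm above what it lies on; its y axis is the cylinder's axis, x and z turn as it rolls. Starts with its centre 35 to 75 mm in front of the ramp's foot, within 6 mm of its centre line and 0.12 rad of square
- ramp_stand: the ramp stand, fixed to the bench, aluminium with grey side guides, 217 mm long, 104 mm wide. Origin at bench level in the middle of the slope's low edge (foot); x points level in the uphill direction, y across the ramp, z up. From bench level at x = 0 the slope rises at 9 degrees to the crest at x = 160 mm
- slope: the sloping deck with its side guides. Origin as the stand's; x points up along the slope, y across, z square to it; the deck surface is z = 0, 162 mm long. A sleeve on it has its centre at z = 27 mm. The guides are 8 mm thick, 18 mm high above the deck, and leave a channel 88 mm wide (y -44 to +44 mm)
- mouth (a point): middle of the flared entry, at bench level, 33 mm in front of the foot: the guides flare out here to about 112 mm inside width, 20 mm high
- crest (a point): middle of the crest edge, the top of the slope, 25 mm above the bench, 160 mm uphill of the foot. Beyond it the nest floor is level and 4 mm lower; this edge keeps a seated sleeve from rolling back
- nest (a point): where the sleeve's centre lies when seated: 175 mm uphill of the foot (1 mm play either way), 48 mm above the bench. The inner face of the upright stop is 28 mm beyond; the stop is 60 mm high above the bench, 104 mm wide, 14 mm thick; guides beside the nest rise 20 mm above its floor
- short_sleeve: bystander: a shorter metal sleeve standing on end on the far side of the ramp, 44 mm in diameter, 36 mm high; origin at the centre of its underside
- rubber_stopper: bystander: black rubber stopper, 58 mm wide, 34 mm high, on the far side of the ramp; origin at the centre of its underside
- vent_filter_1: bystander: white disc-shaped vent filter, 42x52x38 mm, on the far side of the ramp; origin at the centre of its underside
- bottle_100_a: bystander: small glass bottle with a screw cap standing beyond the stop, 56 mm wide, 103 mm high; origin at the centre of its underside
- marker_0: bystander: marker pen lying on the bench behind the sleeve, 130 mm long, 14 mm thick; origin at the centre of its underside
There are look-alikes about, which are no part of the job. Leave any brown or green look-alike of the sleeve alone.

How it is judged:
On the way:
1. the sleeve is on the middle part of the slope, between the side guides and carried by it (x of sleeve in the frame of ramp_stand between 0.05 and 0.14 m and z of sleeve in the frame of slope below 0.032 m and contact force between sleeve and ramp_stand above 0.3 N), for 0.1 s.
At the end, for the whole second after the job is handed in: The sleeve lies at rest in the nest at the top, its axis 171 to 180 mm from the foot (against the stop or within about 3 mm of it) and 45 to 50.5 mm above the bench, square to the ramp within 0.1 rad (x of sleeve in the frame of ramp_stand between 0.171 and 0.18 m and height (world z) of sleeve between 0.045 and 0.0505 m and angle between the y axis of sleeve and the y axis of ramp_stand, either way round below 0.1 rad and linear speed of sleeve below 0.02 m/s and angular speed of sleeve below 0.5 rad/s); the robot touches nothing.
It fails at once if the sleeve is lifted (its centre more than about 45 mm from the plane of the slope, that is raised 1 to 2 cm) (z of sleeve in the frame of slope above 0.045 m).
It fails at once if the sleeve runs back down or shoots ahead (faster than 0.3 m/s before the crest) (x of sleeve in the frame of ramp_stand below 0.15 m and linear speed of sleeve above 0.3 m/s).
It fails at once if the sleeve rolls away backwards over the bench (centre more than 90 mm in front of the foot) (x of sleeve in the frame of ramp_stand below -0.09 m).
It fails at once if a bystander is moved by more than 20 mm (distance of any of short_sleeve, rubber_stopper, vent_filter_1, bottle_100_a, marker_0 from where it was at the start of the episode above 0.02 m).
It also fails if it takes over 48 s, if anything falls off the work surface, if the arm or the gripper's body presses on something with over 40 N, if the wrist force passes 120 N, or if a joint passes its speed limit or range.

## Working session

There is one attempt and no reset: what is moved stays moved. The work goes in short steps, Python scripts to look and compute and a tool call to move; the robot and the scene stay as the last step left them, time stands still between calls to the robot, and variables do not carry over. Pictures are saved under pics/ and viewed, at most 10 in all, crops included, and the job is handed in when it is done.

Besides the shell and the picture viewer there is one more tool, called after "Emit:" as name(argument=value, ...), one argument or row to a line, values as JSON. move_arm: Moves the arm, as the interface text tells. Its arguments: {"type":"object","properties":{"rows":{"type":"array","items":{"type":"array","items":{"type":"array","items":{"type":"number"}}}},"force":{"type":"number"}},"required":["rows"]}

```bash
mkdir -p pics; python3 - <<'E'
from workcell import sense, viewer, env
import cv2,numpy as np
s=sense();print(s['clock'],s['eef_pos'],np.round(s['eef_rot'],3).tolist())
for c in ['top','side']:
    d=viewer.camera(c);cv2.imwrite(f'pics/{c}0.png',d['pixels'])
    print(c,d['fov_y'],d['cx'],d['cy'],d['k1'],np.round(d['world_from_camera'],3).tolist())
    for q in ['sleeve','ramp_stand','marker_0','bottle_100_a','short_sleeve','rubber_stopper','vent_filter_1']:
        print(q,[(np.round(r['xyz'],3).tolist(),round(r['score'],2)) for r in viewer.find_in(q,c)][:4])
E
```

```text
0.0 [ 0.18987817 -0.62082191  0.23011464] [[0.956, 0.293, -0.001], [0.293, -0.956, 0.003], [-0.0, -0.003, -1.0]]
top 56.99558803670566 259.33641191043506 188.09901252098925 -0.026162982353691945 [[-0.013, 0.983, -0.18, 0.383], [-0.999, -0.019, -0.028, -0.1], [-0.031, 0.18, 0.983, 0.952], [0.0, 0.0, 0.0, 1.0]]
sleeve [([0.53, 0.082, 0.05], 0.93), ([0.404, 0.117, 0.047], 0.79), ([0.4, -0.282, 0.05], 0.63)]
ramp_stand [([0.53, -0.096, 0.022], 0.79)]
marker_0 [([0.497, 0.205, 0.01], 0.66)]
bottle_100_a [([0.538, -0.242, 0.101], 0.83)]
short_sleeve [([0.646, -0.077, 0.033], 0.58), ([0.53, -0.093, 0.017], 0.15)]
rubber_stopper [([0.643, -0.159, 0.036], 0.92)]
vent_filter_1 [([0.654, 0.005, 0.023], 0.69)]
side 45.937834852224256 254.77653711505326 192.9384204201834 -0.12027086409349852 [[-0.999, 0.033, -0.034, 0.541], [-0.047, -0.606, 0.794, 0.738], [0.006, 0.795, 0.607, 0.681], [0.0, 0.0, 0.0, 1.0]]
sleeve [([0.407, 0.137, 0.043], 0.89), ([0.401, -0.266, 0.041], 0.63), ([0.525, 0.104, 0.048], 0.59), ([0.527, -0.086, 0.019], 0.48)]
ramp_stand [([0.526, -0.085, 0.02], 0.76)]
marker_0 [([0.488, 0.215, 0.009], 0.82), ([0.531, -0.08, 0.022], 0.31)]
bottle_100_a [([0.549, -0.23, 0.078], 0.66)]
short_sleeve [([0.651, -0.06, 0.029], 0.64)]
rubber_stopper [([0.651, -0.144, 0.03], 0.56)]
vent_filter_1 [([0.653, 0.02, 0.028], 0.5), ([0.523, 0.103, 0.045], 0.25)]
```

View pics/top0.png

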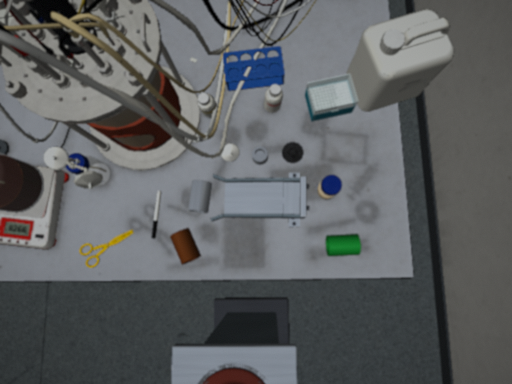

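View pics/side0.png

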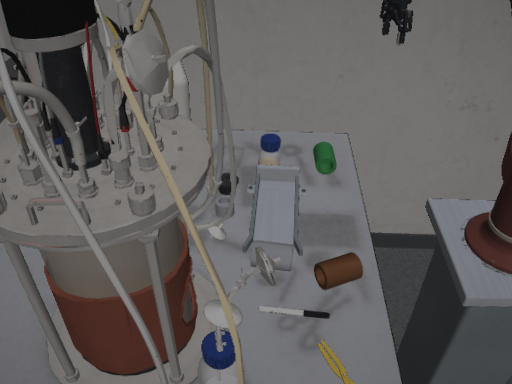

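Top picture: plain metal sleeve at (200,196) at the ramp's low end; brown look-alike at (185,246), green one at (343,244). The metal one fits the description. The ramp runs from about x=212 to 306, with its stop at the right; marker at (156,214). I'll confirm in an enlarged crop.

```bash
cat > h.py <<'E'
from workcell import sense, viewer, env
import cv2,numpy as np
def ray(d,px,z):
    f=192/np.tan(np.radians(d['fov_y'])/2)
    p=np.array([(px[0]-d['cx'])/f,(px[1]-d['cy'])/f]);u=p.copy()
    for _ in range(20):u=p/(1+d['k1']*(u@u))
    T=d['world_from_camera'];v=T[:3,:3]@[u[0],-u[1],-1];o=T[:3,3]
    return o+v*(z-o[2])/v[2]
def proj(d,P):
    f=192/np.tan(np.radians(d['fov_y'])/2)
    T=d['world_from_camera'];c=T[:3,:3].T@(np.array(P)-T[:3,3])
    u=np.array([c[0],-c[1]])/-c[2];u=u*(1+d['k1']*(u@u))
    return u*f+[d['cx'],d['cy']]
E
python3 - <<'E'
from h import *
d=viewer.camera('top')
im=d['pixels'][165:235,180:320];cv2.imwrite('pics/crop1.png',cv2.resize(im,None,fx=5.7,fy=5.7,interpolation=cv2.INTER_CUBIC))
for q in ['sleeve','marker_0','ramp_stand']:
  for r in viewer.outline_of(q,'top')[:3]:
    m=r['mask'].astype(np.uint8);ys,xs=np.nonzero(m);c=max(cv2.findContours(m,0,2)[0],key=cv2.contourArea);print(q,r['score'],xs.min(),xs.max(),ys.min(),ys.max(),np.round(cv2.boxPoints(cv2.minAreaRect(c)),1).tolist())
E
```

```text
sleeve 0.96 325 359 234 255 [[324.5, 235.3000030517578], [358.79998779296875, 233.60000610351562], [359.79998779296875, 254.10000610351562], [325.5, 255.6999969482422]]
sleeve 0.94 189 211 180 212 [[187.8000030517578, 210.6999969482422], [191.6999969482422, 179.1999969482422], [211.8000030517578, 181.6999969482422], [207.8000030517578, 213.1999969482422]]
sleeve 0.81 171 200 228 263 [[167.6999969482422, 235.6999969482422], [188.10000610351562, 226.3000030517578], [201.8000030517578, 256.0], [181.39999389648438, 265.3999938964844]]
marker_0 0.53 152 160 191 237 [[150.0, 236.8000030517578], [155.8000030517578, 190.60000610351562], [161.8000030517578, 191.39999389648438], [156.10000610351562, 237.5]]
marker_0 0.29 188 211 180 212 [[187.39999389648438, 211.10000610351562], [191.6999969482422, 179.0], [211.89999389648438, 181.6999969482422], [207.60000610351562, 213.8000030517578]]
ramp_stand 0.93 212 308 173 226 [[211.89999389648438, 224.1999969482422], [213.10000610351562, 171.10000610351562], [308.8999938964844, 173.3000030517578], [307.6000061035156, 226.39999389648438]]
```

View pics/crop1.png

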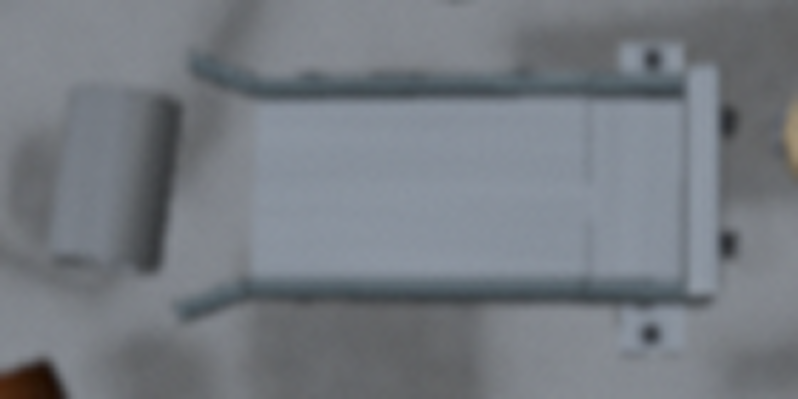

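The crop confirms the plain metal hollow sleeve, at crop (115,178) = full (200,196), tilted about 7° from square. Ramp corners: foot at crop (248,100)/(246,280), crest x=588, and stop top (690..718, 67..297).

```bash
cat >> h.py <<'E'
E
python3 - <<'E'
from h import *
from scipy.optimize import least_squares
d=viewer.camera('top')
R=[((0,.044,0),(250,98)),((0,-.044,0),(246,280)),((.16,0,.025),(588,189)),((.203,.052,.06),(690,66)),((.217,.052,.06),(719,66)),((.217,-.052,.06),(715,298)),((.203,-.052,.06),(688,298)),((-.033,.06,.02),(193,56)),((-.033,-.06,.02),(179,316))]
def tf(p,P):
    c,s=np.cos(p[2]),np.sin(p[2]);return np.array([p[0]+c*P[0]-s*P[1],p[1]+s*P[0]+c*P[1],P[2]])
f=lambda p:np.concatenate([(proj(d,tf(p,P))-(np.array(q)/5.7+[180,165]-.4))for P,q in R])
r=least_squares(f,[.53,.02,-np.pi/2]);print(r.x,np.round(r.fun.reshape(-1,2),1).tolist())
p=r.x
# sleeve silhouette fit
ms=[m['mask'] for m in viewer.outline_of('sleeve','top') if m['mask'][185:205,195:205].any()]
c=cv2.findContours(ms[0].astype(np.uint8),0,2)[0][0].astype(np.float32)
tgt=cv2.boxPoints(cv2.minAreaRect(c))
a=np.linspace(0,2*np.pi,40)
def sil(s):
    P=[tf(p,tuple(np.array([s[0]+.027*np.cos(t)*np.cos(s[2])-y*np.sin(s[2]),s[1]+.027*np.cos(t)*np.sin(s[2])+y*np.cos(s[2]),.027+.027*np.sin(t)]))) for t in a for y in(-.04,.04)]
    return np.array([proj(d,q) for q in P],np.float32)
def g(s):
    h=cv2.convexHull(sil(s));m=cv2.moments(h);mt=cv2.moments(c)
    k=lambda m:np.array([m['m10']/m['m00'],m['m01']/m['m00'],20*.5*np.arctan2(2*m['mu11'],m['mu20']-m['mu02'])%(20*np.pi)])
    return k(m)-k(mt)
q=least_squares(g,[-.05,0,0],diff_step=1e-3,x_scale=[.01,.01,.1]);print('sleeve in ramp',q.x,q.fun,'world',tf(p,(q.x[0],q.x[1],.027)))
E
```

```text
[ 0.53192239  0.02421846 -1.61169428] [[1.3, 0.4], [0.5, 0.3], [0.2, 0.2], [-0.2, 0.1], [0.2, 0.2], [0.8, -0.2], [-0.1, -0.3], [-1.5, 0.3], [-1.3, -1.1]]
sleeve in ramp [-0.06110772 -0.00151132 -0.12043476] [ 2.36313326e-07 -2.89547160e-07 -4.20153172e-06] world [0.53291082 0.08533687 0.027     ]
```

```bash
python3 - <<'E'
from h import *
d=viewer.camera('top');e=viewer.camera('side')
for px in [(120,38),(150,100),(185,130),(220,155),(150,115),(60,70),(215,110)]:
    print(px,[(z,np.round(ray(d,px,z)[:2],2).tolist(),np.round(proj(e,ray(d,px,z))).astype(int).tolist()) for z in(0,.1,.2,.3,.4,.5,.6)])
# side picture with overlay of corridor
im=e['pixels'].copy()
for z in(.05,.2,.4):
    P=[proj(e,(x,y,z)) for x,y in((.47,.05),(.6,.05),(.6,.2),(.47,.2))]
    cv2.polylines(im,[np.int32(P)],True,(0,0,255) if z==.4 else (0,255,0))
cv2.imwrite('pics/side1.png',cv2.resize(im,(800,600)))
E
```

```text
(120, 38) [(0, [1.03, 0.34], [-15, 356]), (0.1, [0.96, 0.3], [12, 302]), (0.2, [0.89, 0.25], [43, 241]), (0.3, [0.83, 0.2], [80, 173]), (0.4, [0.76, 0.16], [121, 98]), (0.5, [0.69, 0.11], [168, 19]), (0.6, [0.62, 0.06], [218, -63])]
(150, 100) [(0, [0.82, 0.24], [112, 319]), (0.1, [0.78, 0.21], [132, 268]), (0.2, [0.73, 0.17], [155, 212]), (0.3, [0.69, 0.13], [180, 150]), (0.4, [0.64, 0.1], [209, 83]), (0.5, [0.59, 0.06], [240, 10]), (0.6, [0.55, 0.03], [274, -66])]
(185, 130) [(0, [0.73, 0.14], [172, 278]), (0.1, [0.69, 0.11], [188, 234]), (0.2, [0.66, 0.09], [206, 184]), (0.3, [0.62, 0.06], [226, 129]), (0.4, [0.58, 0.04], [248, 68]), (0.5, [0.55, 0.01], [272, 2]), (0.6, [0.51, -0.01], [298, -69])]
(220, 155) [(0, [0.65, 0.04], [216, 245]), (0.1, [0.63, 0.02], [228, 205]), (0.2, [0.6, 0.01], [242, 161]), (0.3, [0.57, -0.01], [258, 111]), (0.4, [0.54, -0.02], [275, 56]), (0.5, [0.51, -0.04], [294, -5]), (0.6, [0.48, -0.05], [315, -71])]
(150, 115) [(0, [0.78, 0.24], [136, 319]), (0.1, [0.74, 0.2], [155, 269]), (0.2, [0.7, 0.17], [176, 212]), (0.3, [0.65, 0.13], [200, 150]), (0.4, [0.61, 0.1], [227, 83]), (0.5, [0.57, 0.06], [256, 10]), (0.6, [0.53, 0.03], [286, -66])]
(60, 70) [(0, [0.93, 0.52], [-6, 464]), (0.1, [0.87, 0.46], [22, 396]), (0.2, [0.82, 0.39], [57, 317]), (0.3, [0.76, 0.33], [97, 229]), (0.4, [0.7, 0.26], [143, 136]), (0.5, [0.64, 0.2], [191, 39]), (0.6, [0.59, 0.13], [241, -56])]
(215, 110) [(0, [0.79, 0.05], [153, 247]), (0.1, [0.75, 0.04], [169, 207]), (0.2, [0.7, 0.02], [187, 163]), (0.3, [0.66, 0.0], [207, 112]), (0.4, [0.62, -0.01], [230, 57]), (0.5, [0.58, -0.03], [255, -5]), (0.6, [0.53, -0.04], [284, -71])]
```

View pics/side1.png

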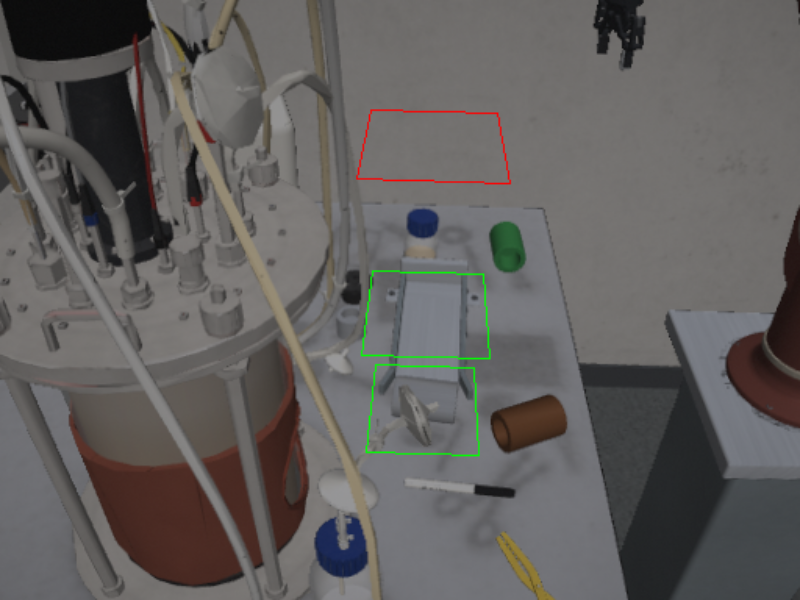

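Side view: the corridor above the sleeve (green and red boxes) is clear of hoses, which lie left of it. The filter at about (415,415) belongs to the bottle nearer the camera. Moving now.

Emit:
move_arm(
  rows=[
    [[0.5, 0.032, -0.018, 0, -0.05], [0.5, 0.065, -0.037, 0, -0.1], [0.5, 0.1, -0.056, 0, -0.15], [0.5, 0.13, -0.075, 0, -0.2], [0.5, 0.16, -0.093, 0, -0.25], [0.5, 0.19, -0.11, 0, -0.3], [0.5, 0.222, -0.13, 0, -0.35], [0.5, 0.254, -0.148, 0, -0.4], [0.5, 0.286, -0.167, 0, -0.45], [0.5, 0.318, -0.185, 0, -0.5]],
  ],
)

```text
clock: 2.2
eef_pos: [0.441, -0.3505, 0.2316]
eef_rot: [[0.698, 0.717, 0.0], [0.717, -0.698, -0.0], [0.0, 0.001, -1.0]]
force: [0.5, -1.4, -0.2]
grip_width: 0.499
grip_force: 0.0
```

```bash
cat >> h.py <<'E'
F=np.array([.5319,.0242]);TH=-1.6117
U=np.array([np.cos(TH),np.sin(TH)]);V=np.array([-U[1],U[0]])
def plan(x,y,z):
    s=sense();w=np.array([*(F+U*x+V*y),z]);R=s['eef_rot']
    t=(w-s['eef_pos']);e=s['eef_pos'][:2]-F
    print('clk',s['clock'],'tcp',np.round(s['eef_pos'],4),'ramp',np.round([e@U,e@V],4),'tooldelta',np.round(R.T@t,4),'yaw',round(-((np.arctan2(-U[1],-U[0])-np.arctan2(R[1,0],R[0,0])+np.pi)%(2*np.pi)-np.pi),4),'grip',s['grip_width'],'F',np.round(s['force'],1),'j',np.round(s['joints'],2))
E
python3 -c "
from h import *
plan(-.128,-.001,.2)"
```

```text
clk 2.2 tcp [ 0.441  -0.3505  0.2316] ramp [ 0.3781 -0.0755] tooldelta [ 0.4265 -0.2825  0.0315] yaw -0.7311 grip 0.4989203512392408 F [ 0.5 -1.4 -0.2] j [ 0.75  0.48 -0.18  1.68  0.1   0.99 -0.23]
```

Emit:
move_arm(
  rows=[
    [[0.5, 0.037, -0.024, 0, -0.07], [0.5, 0.074, -0.048, 0.0, -0.14], [0.5, 0.111, -0.073, 0.0, -0.2], [0.5, 0.148, -0.098, 0.0, -0.27], [0.5, 0.185, -0.122, 0.0, -0.34], [0.5, 0.222, -0.147, 0.0, -0.4], [0.5, 0.259, -0.171, 0, -0.47], [0.5, 0.296, -0.196, 0, -0.54], [0.5, 0.333, -0.22, 0, -0.6], [0.5, 0.37, -0.245, 0, -0.67]],
  ],
)

```text
clock: 3.2
eef_pos: [0.5239, 0.0857, 0.2317]
eef_rot: [[0.102, 0.995, 0.001], [0.995, -0.102, -0.0], [-0.0, 0.001, -1.0]]
force: [0.3, -0.7, 0.0]
grip_width: 0.5
grip_force: 0.0
```

```bash
python3 -c "
from h import *
plan(-.126,-.001,.012)"
```

```text
clk 3.2 tcp [0.5239 0.0857 0.2317] ramp [-0.0611 -0.0105] tooldelta [0.0654 0.0053 0.2197] yaw -0.061 grip 0.4998474027385592 F [ 0.3 -0.7  0. ] j [ 0.08  0.46 -0.42  1.76  0.22  0.97 -0.53]
```

Emit:
move_arm(
  rows=[
    [[0.5, 0.022, 0.002, 0, -0.02], [0.5, 0.044, 0.004, 0, -0.04], [0.5, 0.0655, 0.0055, 0, -0.061], [0.5, 0.0655, 0.0055, 0.02, -0.061], [0.5, 0.0655, 0.0055, 0.05, -0.061], [0.5, 0.0655, 0.0055, 0.08, -0.061], [0.5, 0.0655, 0.0055, 0.105, -0.061], [0.5, 0.0655, 0.0055, 0.13, -0.061], [0.5, 0.0655, 0.0055, 0.145, -0.061], [0.5, 0.0655, 0.0055, 0.15, -0.061]],
  ],
)

```text
clock: 4.2
eef_pos: [0.5349, 0.1483, 0.0797]
eef_rot: [[0.043, 0.999, -0.003], [0.999, -0.043, -0.001], [-0.001, -0.003, -1.0]]
force: [-0.5, 0.2, -0.2]
grip_width: 0.5
grip_force: 0.0
```

```bash
python3 - <<'E'
from h import *
plan(-.126,-.001,.012)
d=viewer.camera('wrist');a=d['pixels'];d=viewer.camera('top');b=d['pixels'][140:260,120:320]
b=cv2.resize(b,(560,336));a=cv2.resize(a,(240,180));c=np.zeros((336,800,3),np.uint8);c[:,:560]=b;c[:180,560:]=a
cv2.imwrite('pics/c2.png',c)
E
```

```text
clk 4.2 tcp [0.5349 0.1483 0.0797] ramp [-0.1241 -0.0021] tooldelta [0.002  0.0013 0.0677] yaw -0.0022 grip 0.5002916550019697 F [-0.5  0.2 -0.2] j [-0.09  0.69 -0.35  1.85  0.36  0.67 -0.69]
```

View pics/c2.png

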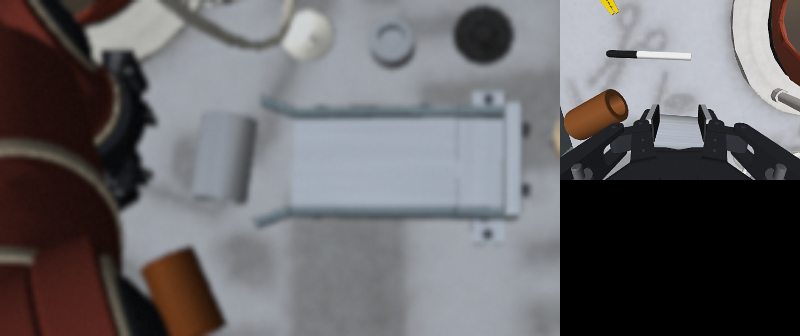

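Picture: the sleeve (crop 225,157) is undisturbed, with the fingers behind it (130,130..190), clear of the marker. Descending.

Emit:
move_arm(
  rows=[
    [[0.5, 0.002, 0.001, 0.012, 0], [0.5, 0.002, 0.001, 0.024, 0], [0.5, 0.002, 0.001, 0.036, 0], [0.5, 0.002, 0.001, 0.046, 0], [0.5, 0.002, 0.001, 0.054, 0], [0.5, 0.002, 0.001, 0.06, 0], [0.5, 0.002, 0.001, 0.064, 0], [0.5, 0.002, 0.001, 0.066, 0], [0.5, 0.002, 0.001, 0.067, 0], [0.5, 0.002, 0.001, 0.067, 0]],
  ],
)

```text
clock: 5.3
eef_pos: [0.537, 0.1509, 0.0145]
eef_rot: [[0.043, 0.999, 0.0], [0.999, -0.043, 0.0], [0.0, 0.0, -1.0]]
force: [0.2, 0.1, -1.2]
grip_width: 0.505
grip_force: 0.0
```

Emit:
move_arm(
  rows=[
    [[0.5, -0.002, 0, 0, 0], [0.5, -0.004, 0, 0, 0], [0.5, -0.006, 0, 0, 0], [0.5, -0.008, 0, 0, 0], [0.5, -0.011, 0, 0, 0], [0.5, -0.014, 0, 0, 0], [0.5, -0.017, 0, 0, 0], [0.5, -0.02, 0, 0, 0], [0.5, -0.023, 0, 0, 0], [0.5, -0.026, 0, 0, 0]],
  ],
)

```text
clock: 6.3
eef_pos: [0.5358, 0.1247, 0.0144]
eef_rot: [[0.043, 0.999, 0.0], [0.999, -0.043, 0.0], [0.0, 0.0, -1.0]]
force: [0.3, -0.5, -0.3]
grip_width: 0.502
grip_force: 0.0
```

```bash
python3 - <<'E'
from h import *
plan(-.06,0,.012)
d=viewer.camera('top');b=d['pixels'][150:250,150:320]
cv2.imwrite('pics/c3.png',cv2.resize(b,(800,470)))
E
```

```text
clk 6.3 tcp [0.5358 0.1247 0.0144] ramp [-0.1006 -0.0002] tooldelta [-0.0406  0.0003  0.0024] yaw -0.002 grip 0.5024007683817215 F [ 0.3 -0.5 -0.3] j [-0.08  0.78 -0.29  1.9   0.42  0.52 -0.71]
```

View pics/c3.png

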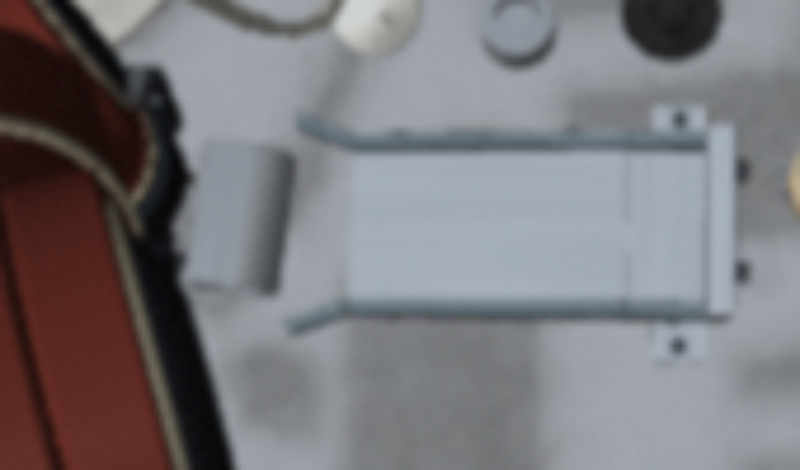

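Fingers just about to touch the sleeve (crop 185,265). Pushing slowly.

Emit:
move_arm(
  rows=[
    [[0.5, -0.002, 0, 0, 0], [0.5, -0.004, 0, 0, 0], [0.5, -0.006, 0, 0, 0], [0.5, -0.009, 0, 0, 0], [0.5, -0.012, 0, 0, 0], [0.5, -0.015, 0, 0, 0], [0.5, -0.018, 0, 0, 0], [0.5, -0.021, 0, 0, 0], [0.5, -0.024, 0, 0, 0], [0.5, -0.027, 0, 0, 0]],
  ],
)

```text
clock: 7.35
eef_pos: [0.5346, 0.0976, 0.0144]
eef_rot: [[0.043, 0.999, 0.0], [0.999, -0.043, 0.0], [0.0, 0.0, -1.0]]
force: [-0.8, 0.5, 0.1]
grip_width: 0.499
grip_force: 0.1
```

Emit:
move_arm(
  rows=[
    [[0.5, -0.003, 0, 0, 0], [0.5, -0.006, 0, 0, 0], [0.5, -0.009, 0, 0, 0], [0.5, -0.012, 0, 0, 0], [0.5, -0.015, 0, 0, 0], [0.5, -0.018, 0, 0, 0], [0.5, -0.021, 0, 0, 0], [0.5, -0.024, 0, 0, 0], [0.5, -0.027, 0, 0, 0], [0.5, -0.03, 0, 0, 0]],
  ],
)

```text
clock: 8.35
eef_pos: [0.5332, 0.0673, 0.0143]
eef_rot: [[0.043, 0.999, -0.0], [0.999, -0.043, -0.0], [-0.0, -0.0, -1.0]]
force: [-0.5, 0.3, 0.6]
grip_width: 0.498
grip_force: 0.4
```

```bash
python3 - <<'E'
from h import *
plan(-.038,0,.012)
d=viewer.camera('top');b=d['pixels'][150:250,150:320]
cv2.imwrite('pics/c4.png',cv2.resize(b,(800,470)))
E
```

```text
clk 8.35 tcp [0.5332 0.0673 0.0143] ramp [-0.0431 -0.0005] tooldelta [-0.0051  0.0005  0.0023] yaw -0.0024 grip 0.4983054224227767 F [-0.5  0.3  0.6] j [ 0.03  0.77 -0.3   1.94  0.45  0.5  -0.63]
```

View pics/c4.png

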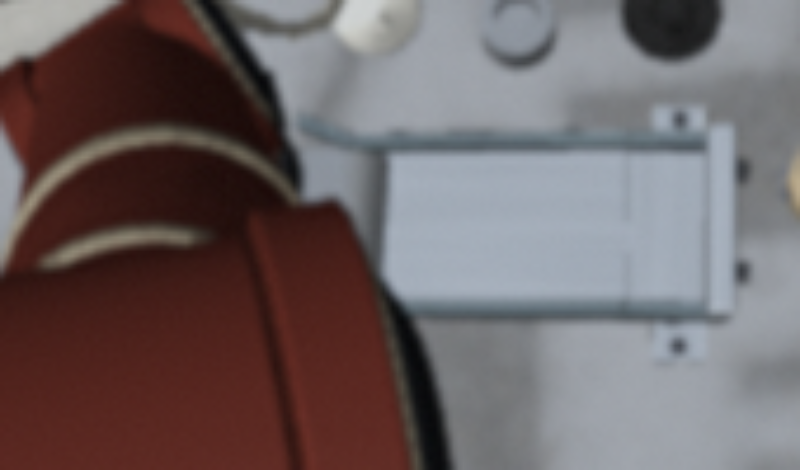

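The sleeve's front edge is at crop x≈385, square to the ramp and past the foot line (350). Climbing now.

Emit:
move_arm(
  rows=[
    [[0.5, -0.003, 0, 0, 0], [0.5, -0.006, 0, -0.0005, 0], [0.5, -0.009, 0, -0.001, 0], [0.5, -0.012, 0, -0.0015, 0], [0.5, -0.0155, 0, -0.002, 0], [0.5, -0.019, 0, -0.0025, 0], [0.5, -0.0225, 0, -0.003, 0], [0.5, -0.026, 0, -0.0035, 0], [0.5, -0.0295, 0, -0.004, 0], [0.5, -0.033, 0, -0.0045, 0]],
  ],
)

```text
clock: 9.4
eef_pos: [0.5318, 0.0346, 0.0189]
eef_rot: [[0.043, 0.999, -0.0], [0.999, -0.043, 0.0], [0.0, -0.0, -1.0]]
force: [0.4, 2.8, 1.6]
grip_width: 0.499
grip_force: 1.1
```

Emit:
move_arm(
  rows=[
    [[0.5, -0.0035, 0, -0.0005, 0], [0.5, -0.007, 0, -0.001, 0], [0.5, -0.0105, 0, -0.0016, 0], [0.5, -0.014, 0, -0.0022, 0], [0.5, -0.0175, 0, -0.0028, 0], [0.5, -0.021, 0, -0.0033, 0], [0.5, -0.0245, 0, -0.0039, 0], [0.5, -0.028, 0, -0.0044, 0], [0.5, -0.0315, 0, -0.005, 0], [0.5, -0.035, 0, -0.0055, 0]],
  ],
)

```text
clock: 10.4
eef_pos: [0.5305, -0.0002, 0.0244]
eef_rot: [[0.043, 0.999, 0.0], [0.999, -0.043, 0.0], [0.0, 0.0, -1.0]]
force: [0.4, 4.1, 1.8]
grip_width: 0.498
grip_force: 1.8
```

```bash
python3 - <<'E'
from h import *
plan(.137,0,.036)
d=viewer.camera('top');b=d['pixels'][150:250,150:320]
d=viewer.camera('side');a=d['pixels'][140:300,210:340]
c=np.zeros((300,760,3),np.uint8);c[:,:510]=cv2.resize(b,(510,300));c[:,516:]=cv2.resize(a,(244,300))
cv2.imwrite('pics/c5.png',c)
E
```

```text
clk 10.4 tcp [ 5.305e-01 -2.000e-04  2.440e-02] ramp [ 0.0245 -0.0004] tooldelta [-0.1125  0.0007 -0.0116] yaw -0.0018 grip 0.4976318508015325 F [0.4 4.1 1.8] j [ 0.17  0.75 -0.32  1.95  0.46  0.51 -0.52]
```

View pics/c5.png

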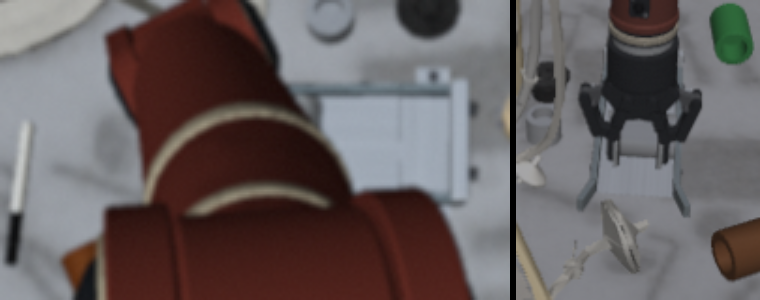

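Emit:
move_arm(
  rows=[
    [[0.5, -0.0035, 0, -0.0005, 0], [0.5, -0.007, 0, -0.001, 0], [0.5, -0.0105, 0, -0.0016, 0], [0.5, -0.014, 0, -0.0022, 0], [0.5, -0.0175, 0, -0.0028, 0], [0.5, -0.021, 0, -0.0033, 0], [0.5, -0.0245, 0, -0.0039, 0], [0.5, -0.028, 0, -0.0044, 0], [0.5, -0.0315, 0, -0.0048, 0], [0.5, -0.035, 0, -0.0052, 0]],
  ],
)

```text
clock: 11.5
eef_pos: [0.5288, -0.0354, 0.0296]
eef_rot: [[0.043, 0.999, -0.0], [0.999, -0.043, 0.0], [0.0, -0.0, -1.0]]
force: [0.1, 2.9, 2.4]
grip_width: 0.502
grip_force: 1.8
```

Emit:
move_arm(
  rows=[
    [[0.5, -0.0035, 0, -0.0004, 0], [0.5, -0.007, 0, -0.0008, 0], [0.5, -0.0105, 0, -0.0012, 0], [0.5, -0.014, 0, -0.0016, 0], [0.5, -0.0175, 0, -0.002, 0], [0.5, -0.021, 0, -0.0024, 0], [0.5, -0.0245, 0, -0.0028, 0], [0.5, -0.028, 0, -0.0032, 0], [0.5, -0.0315, 0, -0.0036, 0], [0.5, -0.035, 0, -0.004, 0]],
  ],
)

```text
clock: 12.5
eef_pos: [0.5273, -0.0703, 0.0335]
eef_rot: [[0.043, 0.999, -0.0], [0.999, -0.043, 0.0], [0.0, -0.0, -1.0]]
force: [0.0, 3.1, 1.8]
grip_width: 0.498
grip_force: 1.8
```

Emit:
move_arm(
  rows=[
    [[0.5, -0.003, 0, -0.0004, 0], [0.5, -0.006, 0, -0.0008, 0], [0.5, -0.009, 0, -0.0012, 0], [0.5, -0.012, 0, -0.0016, 0], [0.5, -0.015, 0, -0.002, 0], [0.5, -0.018, 0, -0.0022, 0], [0.5, -0.021, 0, -0.0024, 0], [0.5, -0.024, 0, -0.0026, 0], [0.5, -0.027, 0, -0.0028, 0], [0.5, -0.03, 0, -0.003, 0]],
  ],
)

```text
clock: 13.5
eef_pos: [0.5253, -0.1019, 0.0362]
eef_rot: [[0.044, 0.999, -0.002], [0.999, -0.044, -0.002], [-0.002, -0.002, -1.0]]
force: [0.1, 0.6, -0.3]
grip_width: 0.502
grip_force: 0.0
```

```bash
python3 - <<'E'
from h import *
plan(.135,0,.036)
E
```

```text
clk 13.5 tcp [ 0.5253 -0.1019  0.0362] ramp [ 0.1263 -0.0014] tooldelta [-0.0087  0.0014  0.0002] yaw -0.0034 grip 0.5023215987868845 F [ 0.1  0.6 -0.3] j [ 0.38  0.74 -0.36  1.93  0.47  0.55 -0.35]
```

Force fell to zero at the crest, so the sleeve has dropped. A slight follow-up, then back off and look.

Emit:
move_arm(
  rows=[
    [[0.5, -0.002, 0, 0, 0], [0.5, -0.004, 0, 0, 0], [0.5, -0.006, 0, 0, 0], [0.5, -0.007, 0, 0, 0], [0.5, -0.007, 0, 0, 0], [0.5, -0.006, 0, 0, 0], [0.5, -0.002, 0, 0, 0], [0.5, 0.004, 0, 0, 0], [0.5, 0.01, 0, -0.001, 0], [0.5, 0.018, 0, -0.002, 0]],
  ],
)

```text
clock: 14.5
eef_pos: [0.5269, -0.0813, 0.0386]
eef_rot: [[0.043, 0.999, -0.0], [0.999, -0.043, 0.0], [0.0, -0.0, -1.0]]
force: [-0.3, 0.2, -0.1]
grip_width: 0.499
grip_force: 0.0
```

Emit:
move_arm(
  rows=[
    [[0.5, 0.01, 0, -0.02, 0], [0.5, 0.02, 0, -0.04, 0], [0.5, 0.03, 0, -0.065, 0], [0.5, 0.04, 0, -0.09, 0], [0.5, 0.055, 0, -0.115, 0], [0.5, 0.075, 0, -0.14, 0], [0.5, 0.1, 0, -0.15, 0], [0.5, 0.13, 0, -0.15, 0], [0.5, 0.16, 0, -0.15, 0], [0.5, 0.18, 0, -0.15, 0]],
  ],
)

```text
clock: 15.5
eef_pos: [0.534, 0.1015, 0.1891]
eef_rot: [[0.039, 0.999, 0.001], [0.999, -0.039, 0.002], [0.002, 0.001, -1.0]]
force: [-0.3, -0.7, -0.5]
grip_width: 0.497
grip_force: 0.0
```

```bash
python3 - <<'E'
from h import *
plan(.135,0,.036)
d=viewer.camera('top');b=d['pixels'][150:250,150:320]
print('exp nest px',proj(d,(*(F+U*.175),.048)),[np.round(r['xyz'],3).tolist() for r in viewer.find_in('sleeve','top')],F+U*.175)
d=viewer.camera('side');a=d['pixels'][140:300,210:340]
c=np.zeros((300,760,3),np.uint8);c[:,:510]=cv2.resize(b,(510,300));c[:,516:]=cv2.resize(a,(244,300))
cv2.imwrite('pics/c6.png',c)
E
```

```text
clk 15.5 tcp [0.534  0.1015 0.1891] ramp [-0.0773 -0.0011] tooldelta [-0.2126  0.0007  0.1527] yaw 0.0016 grip 0.4973751098974086 F [-0.3 -0.7 -0.5] j [ 0.09  0.54 -0.49  1.78  0.31  0.9  -0.57]
exp nest px [289.11570193 196.71554152] [[0.402, -0.285, 0.051], [0.515, -0.147, 0.071], [0.414, 0.1, 0.038]] [ 0.52474385 -0.15065362]
```

View pics/c6.png

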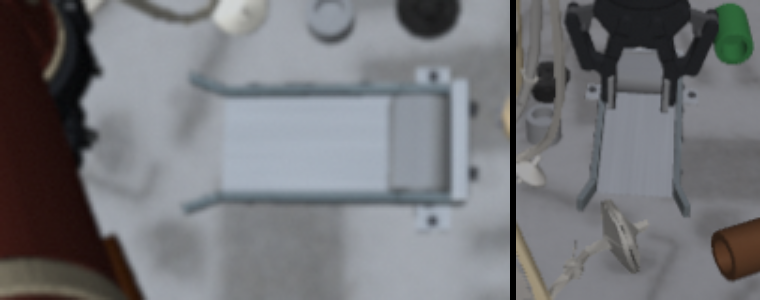

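The sleeve lies square in the nest against the stop (crop 420,142), found at (0.515,-0.147) where (0.525,-0.151) was expected. The bystanders are unmoved and the arm is clear.

```bash
python3 -c "
from workcell import env
print(env.finish_job())"
```

```text
the job is handed in; nothing more can be done
None
```

I pushed the sleeve up the ramp and it dropped into the nest; the last picture shows it square against the stop with the arm clear. The job is handed in at about 15.5 s, but the interface gave no verdict.

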